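# Fit a gate lock's guide pin, then hold its bolt in the window

### The job

First stand the copper guide pin fully home in the round bore of the lock case clamped in the blue vice, and let go of it. Then take the steel bolt from its wooden stand, pass it upright, red line downwards, through the lock's rectangular window to its red line, and finish while still holding it there: gripped, still, hanging clear of the case's floor and not pressed hard against the sides. The pin must stay in its bore, and leave the brass cylinder, padlock and screwdriver where they are.

Things in the scene. Friction and masses are not known exactly. Their poses are not given: they have to be found in the camera images.
- vice: Blue bench vice, fixed, base 200 x 110 mm, jaws 120 mm wide (along its y) with tops 90 mm above the bench; screw and cross bar on its -x side, reaching 140 mm from the centre, 65 mm high at most. Origin: centre of its underside, z up. The lock case is clamped between the jaws, along the vice's y, and moves with the vice.
- lock: Gate-lock case clamped in the vice: brass top plate 40 mm (x) by 160 mm (y), 20 mm thick, over a hollow steel case; the flat top face lies 115 mm above the bench, 25 mm above the jaws. Origin: centre of its underside (45 mm above the bench), 70 mm below the top face; z up.
- window (a point): Centre of the rectangular window's mouth, in the top face of the lock case (z up, same axes as the lock), 35 mm from the lock's centre towards its -y. The window is 18 mm (x) by 36 mm (y), 2 mm larger than the bolt on each side, goes through the 20 mm top plate and opens into a wider cavity whose floor lies 66 mm below the mouth.
- bore (a point): Centre of the round bore's mouth, in the top face of the lock case, 35 mm from the lock's centre towards its +y. Diameter 14 mm (1 mm clearance all round), 20 mm deep with a flat bottom; z up.
- bolt: Loose steel lock bolt, an upright bar 14 mm (x) by 32 mm (y) by 110 mm (z), about 0.4 kg, with a red line round it 40 mm above its foot (so when inserted to the line the foot is 40 mm below the lock's top face; 10 mm either way is fine). Origin: centre of its foot; z up along the bar. At the start it stands in bolt_stand, its foot 15 mm above the bench, thickness (x) along the stand's x.
- pin: Loose copper-coloured guide pin, round, 12 mm diameter, 70 mm long, about 60 g. Origin: centre of its chamfered foot; z up along the pin. At the start it stands in pin_stand, its foot 15 mm above the bench. Fully home in the lock's bore, its foot is 20 mm below the mouth and 50 mm stand proud.
- bolt_stand: Darker wooden block, fixed, 60 mm (x) by 80 mm (y), 35 mm high, with a 20 mm deep slot 18 x 36 mm in the middle of its top that holds the bolt upright. Origin: centre of its underside; z up.
- pin_stand: Pale wooden block, fixed, 60 x 60 mm, 35 mm high, with a 20 mm deep, 14 mm wide bore in the middle of its top that holds the pin upright. Origin: centre of its underside; z up.
- cylinder: Bystander: brass lock cylinder standing on the bench, 34 mm diameter, 45 mm high. Origin: centre of its underside.
- padlock: Bystander: yellow padlock standing on the bench, 24 x 45 mm, 68 mm high with its shackle. Origin: centre of its underside.
- screwdriver: Bystander: screwdriver lying on the bench, 190 mm long along its x. Origin: underside of its middle.
Mind the look-alikes: they are no part of the job. What is shaped like the bolt but green or purple is not meant.

How it is judged:
By the outcome, as a careful person would: the job done as asked, in the order asked, and still so for the second after the job is handed in, while the arm keeps its last pose, push and grip.
It also fails if it takes over 64 s, if anything falls off the work surface, if the arm or the gripper's body presses on something with over 40 N, if the wrist force passes 120 N, or if a joint passes its speed limit or range.

### The arm

A 7-joint arm with a two-finger parallel gripper is mounted at the origin on the work surface. World frame = base frame: x ahead of the robot, y to its left, z up, the work surface at z = 0. Lengths are in mm, angles in rad, forces in N, time in s.
With the tool pointing down it reaches from about 375 to 925 mm from the base axis. Payload 3.1 kg.
Tool frame: the origin (TCP) lies between the finger pads; the fingertips stand 25 mm ahead of it and the grasp point (between the pads) lies 6 mm ahead of it; z points along the fingers, y is the line along which they close (so a half turn about z gives the same grasp; the last joint's range is limited). The gripper opens to 85 mm and grips with 20 to 120 N. Pads are 22 mm wide; open, the fingers measure 114 mm over their backs; the gripper's body (76 mm by 85 mm) begins 54 mm behind the grasp point. The pads swing forward as they close: fully open they stand 13 mm farther back than shut.
Start: joints at [-1.367, 0.383, 0.044, 1.598, -0.018, 1.161, -0.05], TCP at [193.183, 620.632, 256.269] pointing down, gripper open.
Joint ranges: [-2.61, 2.61], [-0.41, 2.15], [-1.48, 1.57], [0, 2.5], [-1.57, 4.71], [0.05, 1.97], [-2.85, 2.85]. Speed limits (rad/s): [2.79, 2.79, 3.14, 3.14, 3.14, 3.14, 3.14].

### API

Orientations are given as [roll, pitch, yaw] about the fixed x, y, z axes, in that order (R = Rz(yaw) Ry(pitch) Rx(roll)).
In Python, from bench import env, viewer gives the robot as it stands. The module is installed in compiled form; this text tells all that it offers. Calls block until the motion is done:
- env.goto(position, orientation): joint-space move of the TCP to a pose.
- env.line_to(position, ori=None, max_speed=150): straight line of the TCP; ori=None keeps the orientation; max_speed is the mean speed in mm/s.
- env.move_joints(angles): joint-space move.
- env.grip(opening, strength=None): finger opening in mm; strength is the grip in N (None keeps the last); returns when the fingers have stopped.
- env.dwell(seconds).
- env.ik(position, orientation): joint angles nearest the present ones, or None.
- env.get_state(): the state.
- viewer.read_camera(name): name is "scene" or "top" or "wrist"; returns the picture (400x640x3 uint8, red, green, blue); there is no depth.
- viewer.calibration(name): a dict with "mtx" (3x3 intrinsics, pixels), "k1" (the pictures are not rectified: a ray, as slopes to the right and down, at radius r is drawn at 1 + k1 r^2 times it, then the intrinsics apply), "origin" and "rotation" of the camera in the world; the wrist camera has in their place "hand_eye" (4x4, takes a point from camera to tool coordinates, whose origin is the TCP and whose axes are the flange's). Camera axes: x right, y down, z forward; pixel columns grow to the right and rows downward; lengths in mm; the calibration is good to about 2 mm. A picture is of the moment at which its call begins: read the wrist's pose just before it. calibration takes no time and is no camera call.
A pose or a line that the arm cannot do raises env.Unreachable and nothing moves.
- env.job_done(): hands the job in; it is judged then, once.
The state is a dict: "t": time; "q": joint angles; "qvel": joint speeds; "tau": joint torques, N m; "tool_pos": TCP position; "tcp_rot": TCP orientation; "force": force on the tool from outside, world axes, zero at the start; "torque": the same for the moment, N m; "gripper_width": finger opening in mm; "grasp_force": force on a finger pad.
Only numpy, scipy, OpenCV 4.12 (cv2) and the standard library are available. Lean on these libraries where they do the work, as an engineer would, in place of code of your own. Each camera call takes 0.05 s, during which the arm holds its last target. There are 200 camera calls.

## Working session

There is one attempt and no reset: what is moved stays moved. The work goes in short steps, each a Python script; the robot and the scene stay as the last script left them, time stands still between calls to the robot, and variables do not carry over. Pictures are saved under pics/ and viewed, at most 10 in all, crops included, and the job is handed in when it is done.

```bash
ls; mkdir -p pics
python3 - <<'E'
from bench import env, viewer
import cv2
s=env.get_state(); print(s)
for n in("scene","top","wrist"):
    im=viewer.read_camera(n); cv2.imwrite(f"pics/{n}0.png",im[:,:,::-1]); print(n,viewer.calibration(n))
E
```

```text
pics
{'t': 0.0, 'q': array([-1.3667941 ,  0.3838524 ,  0.0438067 ,  1.59958392, -0.01788335,
        1.16121596, -0.04987813]), 'qvel': array([-1.27587050e-03, -3.59179588e-04,  3.26714191e-04,  6.95551363e-04,
       -1.62756728e-03, -1.38528690e-05, -1.02605016e-03]), 'tau': array([ 4.44381794e-04, -4.33464253e+01,  1.02445342e+00, -2.49508685e+01,
        1.05047625e-02,  1.15694676e-02,  2.63081290e-06]), 'tool_pos': array([192.93431682, 619.77706007, 254.87081929]), 'tcp_rot': array([-3.13892914e+00,  1.48888499e-04,  2.83992403e+00]), 'force': array([0.17540086, 0.39449787, 0.36448306]), 'torque': array([0.00679078, 0.02110622, 0.01793912]), 'grasp_force': 0.0, 'gripper_width': 85.40006531819611}
scene {'mtx': array([[361.84647679,   0.        , 314.34299635],
       [  0.        , 361.84647679, 195.83007072],
       [  0.        ,   0.        ,   1.        ]]), 'k1': -0.0480699998450134, 'origin': array([1253.29678523, -182.00120124,  658.38768782]), 'rotation': array([-2.18838166, -0.01932578,  1.32093049])}
top {'mtx': array([[408.90912358,   0.        , 317.06887344],
       [  0.        , 408.90912358, 199.33546356],
       [  0.        ,   0.        ,   1.        ]]), 'k1': 0.0333346045152675, 'origin': array([323.92594223,  49.99031936, 995.88444343]), 'rotation': array([-2.93254180e+00, -1.14378380e-03, -1.62594349e+00])}
wrist {'mtx': array([[278.23177914,   0.        , 320.4607825 ],
       [  0.        , 278.23177914, 201.08142629],
       [  0.        ,   0.        ,   1.        ]]), 'k1': 0.005475559320775616, 'hand_eye': array([[-1.64199351e-04, -9.62401071e-01, -2.71632384e-01,
         6.96536478e+01],
       [ 9.99999926e-01, -2.52327356e-04,  2.89511793e-04,
        -2.36200240e-02],
       [-3.47166741e-04, -2.71632317e-01,  9.62401041e-01,
        -1.17180818e+02],
       [ 0.00000000e+00,  0.00000000e+00,  0.00000000e+00,
         1.00000000e+00]])}
```

View pics/scene0.png

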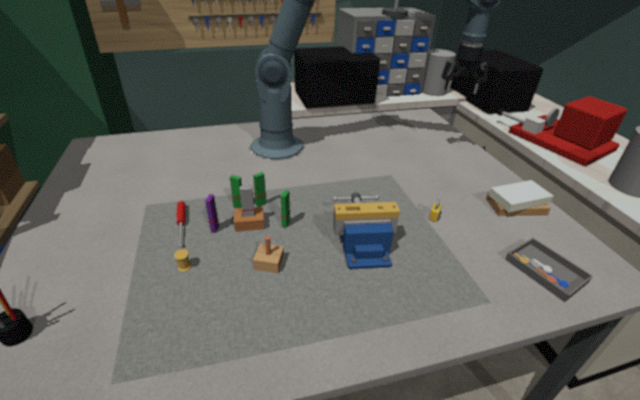

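View pics/top0.png

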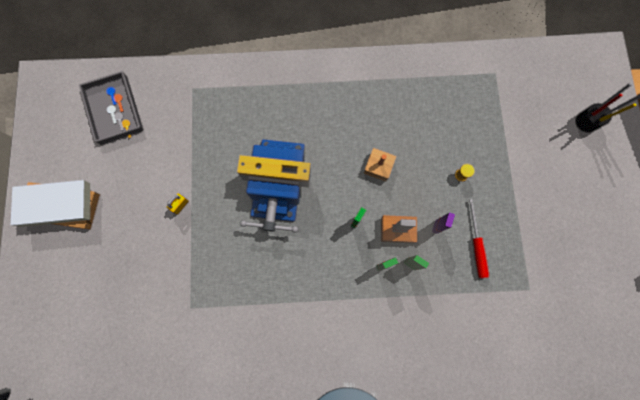

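The top view shows the lock's yellow plate with the bore at about (258,166) and the window at (289,169). The pin is in its pale stand at (380,158). The bolt is the grey bar in the dark stand at (402,224). The look-alikes are green bars at (359,216), (390,263) and (420,261), and a purple bar at (447,221). Only the grey bar fits: it is steel coloured and stands in the wooden stand. I'll confirm that in a crop.

```bash
cat > h.py <<'E'
from bench import env, viewer
import cv2, numpy as np
from scipy.spatial.transform import Rotation as R
def rot(r): return R.from_euler('xyz',r).as_matrix()
def campose(n,s=None):
    c=viewer.calibration(n)
    if n!="wrist": return c,np.array(c["origin"]),rot(c["rotation"])
    s=s or env.get_state(); T=c["hand_eye"]; Q=rot(s["tcp_rot"])
    return c,s["tool_pos"]+Q@T[:3,3],Q@T[:3,:3]
def rays(P,px):
    c,o,Q=P; K=c["mtx"]; px=np.atleast_2d(np.float64(px))
    d=cv2.undistortPoints(px[:,None],K,np.array([c["k1"],0,0,0,0.]),None)[:,0] 
    return o,np.c_[d,np.ones(len(d))]@Q.T
def plane(P,px,z):
    o,d=rays(P,px); return o+d*((z-o[2])/d[:,2])[:,None]
def project(P,X):
    c,o,Q=P; p=(np.atleast_2d(X)-o)@Q; u=p[:,:2]/p[:,2:]; u=u*(1+c["k1"]*(u**2).sum(1))[:,None]
    return u*c["mtx"][0,0]+c["mtx"][:2,2]
def snap(n,name):
    s=env.get_state(); im=viewer.read_camera(n); cv2.imwrite(f"pics/{name}.png",im[:,:,::-1]); return im,campose(n,s)
E
python3 - <<'E'
from h import *
P=campose("top")
for n,p,z in [("bore",(258,166),115),("win",(289,169),115),("plateL",(239,168),115),("plateR",(309,172),115),("pin",(380,159),60),("pinst",(380,163),35),("bolt top",(407,223),125),("boltst",(399,229),35),("padlock",(177,204),30),("cyl",(466,172),45),("gr1",(361,212),110),("gr2",(392,262),110),("gr3",(420,262),110),("pur",(448,220),110)]:
    print(n,plane(P,p,z).round(0))
a=cv2.imread("pics/top0.png")[130:290,340:490]; b=cv2.imread("pics/scene0.png")[160:280,160:310]
cv2.imwrite("pics/crop0.png",np.hstack([cv2.resize(a,(400,426),interpolation=2),cv2.resize(b,(400,426),interpolation=2)]))
E
```

```text
bore [[594. 167. 115.]]
win [[583.  98. 115.]]
plateL [[592. 209. 115.]]
plateR [[574.  53. 115.]]
pin [[ 612. -117.   60.]]
pinst [[ 610. -121.   35.]]
bolt top [[ 446. -151.  125.]]
boltst [[ 445. -152.   35.]]
padlock [[535. 374.  30.]]
cyl [[ 573. -323.   45.]]
gr1 [[478. -56. 110.]]
gr2 [[ 366. -114.  110.]]
gr3 [[ 363. -174.  110.]]
pur [[ 450. -244.  110.]]
```

View pics/crop0.png

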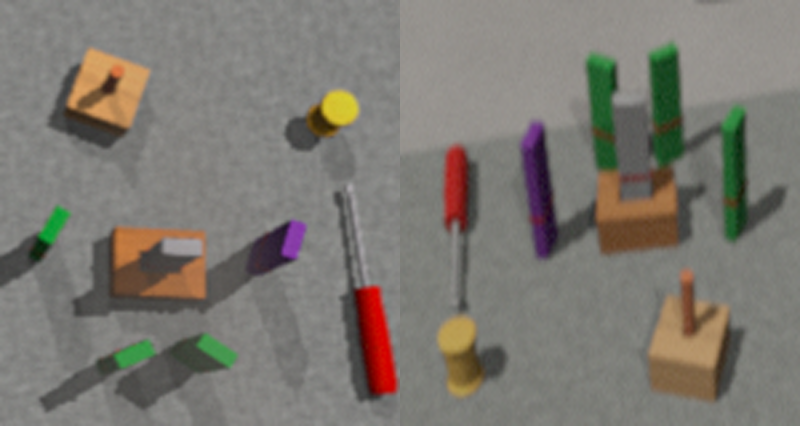

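The crop confirms it: the grey steel bar with a red line just above the dark wooden stand is the bolt, and the three green and one purple bars around it are decoys. Next come wrist views over the pin, the lock and the bolt.

Run:
```python
from h import *
pi=np.pi
for n,p in [("lock",(587,132,245)),("pin",(611,-119,200)),("bolt",(446,-151,255))]:
    for y in (pi/2-.115,-pi/2-.115): print(n,y,(lambda q:None if q is None else np.round(q,2))(env.ik(p,[pi,0,y])))
y=pi/2-.115
ims=[]
for n,p in [("lock",(587,132,245)),("bolt",(446,-151,255)),("pin",(611,-119,200))]:
    try: env.goto(p,[pi,0,y])
    except env.Unreachable: print(n,"unreach"); continue
    env.dwell(.3); s=env.get_state(); print(s["t"],s["tool_pos"],s["tcp_rot"])
    im,P=snap("wrist","w_"+n); np.save("pics/P_"+n,np.r_[s["tool_pos"],s["tcp_rot"]]); ims.append(im[:,120:520])
cv2.imwrite("pics/m1.png",cv2.resize(np.hstack(ims)[:,:,::-1],(800,267),interpolation=3))
```

```text
lock 1.4557963267948966 [-0.82  0.35  0.66  1.76 -0.24  1.12 -0.21]
lock -1.6857963267948965 [-0.5   0.31  0.26  1.74 -0.09  1.11  2.81]
pin 1.4557963267948966 [-0.62  0.57  1.    1.75 -0.53  1.11  0.44]
pin -1.6857963267948965 [-0.78  0.86  1.37  1.76 -0.88  1.3  -2.45]
bolt 1.4557963267948966 [-1.12  0.04  1.42  2.06 -0.04  1.08  0.2 ]
bolt -1.6857963267948965 [-1.17  0.2   1.56  2.06 -0.22  1.09 -2.76]
2.6917 [586.93302185 132.4996542  244.98986535] [-3.14154376e+00 -7.93247448e-05  1.45662893e+00]
4.25 [ 446.58612893 -150.21810128  255.0049894 ] [-3.14147438e+00  7.14495256e-04  1.45772403e+00]
5.3417 [ 610.35131638 -119.81211249  201.2168949 ] [ 3.14001537e+00 -1.82709705e-03  1.45381844e+00]
```

View pics/m1.png

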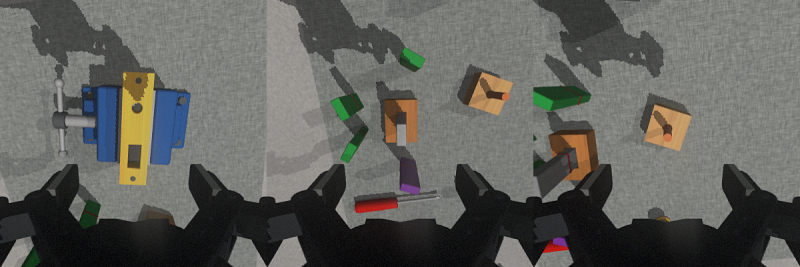

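The wrist views show the lock with its bore at about (325,162) full-frame and its window at (321,232). The bolt is at about (325,195) in its view and the pin top at about (322,195) in its own. Now to measure them.

Run:
```python
from h import *
def P(n):
    v=np.load(f"pics/P_{n}.npy"); return campose("wrist",dict(tool_pos=v[:3],tcp_rot=v[3:]))
a=cv2.imread("pics/w_lock.png"); hsv=cv2.cvtColor(a,40)
m=cv2.inRange(hsv,(18,120,90),(35,255,255))
c=max(cv2.findContours(m,0,1)[0],key=cv2.contourArea); r=cv2.minAreaRect(c); print("plate",r); Pl=P("lock")
print(plane(Pl,cv2.boxPoints(r),115).round(1)); print("centre",plane(Pl,r[0],115))
cs,h=cv2.findContours(m,cv2.RETR_CCOMP,1)
for k,hh in zip(cs,h[0]):
    if hh[3]>=0 and cv2.contourArea(k)>20:
        mm=cv2.moments(k); u=(mm['m10']/mm['m00'],mm['m01']/mm['m00']); print("hole",np.round(u,1),mm['m00'],cv2.minAreaRect(k),plane(Pl,u,115).round(1))
def big(n,x0,x1,y0,y1,f=8): return cv2.resize(cv2.imread(f"pics/w_{n}.png")[y0:y1,x0:x1],None,fx=400/(x1-x0),fy=400/(x1-x0),interpolation=0)
cv2.imwrite("pics/m2.png",np.hstack([big("pin",280,360,160,240),big("bolt",285,365,130,210)]))
```

```text
plate ((323.2933044433594, 192.11676025390625), (46.7523078918457, 168.55361938476562), 3.2704875469207764)
[[552.2  58.7 115. ]
 [582.4 215.5 115. ]
 [621.2 208.9 115. ]
 [598.2  50.5 115. ]]
centre [[589.60898939 140.06780965 115.        ]]
hole [318.8 267.4] 58.5 ((318.7500305175781, 267.2500305175781), (8.485280990600586, 7.77817440032959), 45.0) [[576.7  64.3 115. ]]
hole [321.  233.5] 683.0 ((320.8175964355469, 233.87057495117188), (20.784751892089844, 37.04441452026367), 4.39870548248291) [[582.9  99.9 115. ]]
hole [325.1 161. ] 203.0 ((325.0000305175781, 161.00001525878906), (15.55634880065918, 15.55634880065918), 45.0) [[594.4 168.2 115. ]]
hole [327.4 120.5] 87.0 ((327.5, 120.50000762939453), (9.899494171142578, 9.899494171142578), 45.0) [[600.1 202.2 115. ]]
```

View pics/m2.png

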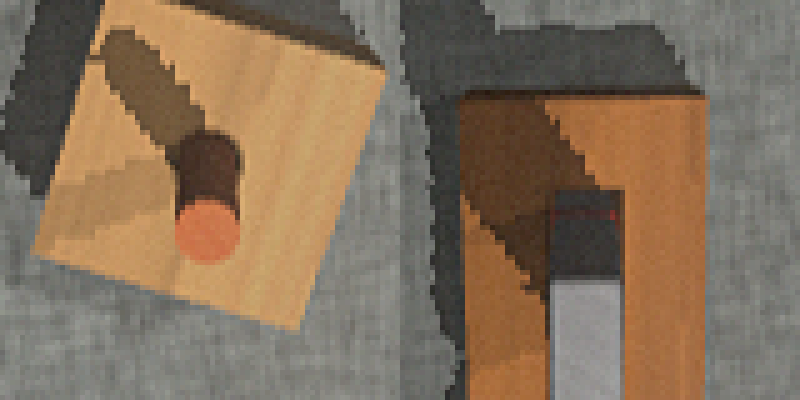

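The pin top is at (321.3,206.3) in the wrist view. The bolt's light top face starts at about (315–329,186).

Run:
```python
from h import *
def P(n):
    v=np.load(f"pics/P_{n}.npy"); return campose("wrist",dict(tool_pos=v[:3],tcp_rot=v[3:]))
print("pin",plane(P("pin"),(321.3,206.3),85), "tilt-check: base at", plane(P("pin"),(321.3,192),35))
a=cv2.imread("pics/w_bolt.png"); hsv=cv2.cvtColor(a,40)
m=cv2.inRange(hsv,(0,0,120),(180,45,255)); m[:, :295]=0; m[:,350:]=0; m[:150]=0;m[260:]=0
m=cv2.morphologyEx(m,cv2.MORPH_OPEN,np.ones((5,5)))
for c in cv2.findContours(m,0,1)[0]:
    r=cv2.minAreaRect(c); b=plane(P("bolt"),cv2.boxPoints(r)+0.,125); print(r,cv2.contourArea(c)); print(b.round(1),plane(P("bolt"),r[0],125))
b=cv2.inRange(hsv,(5,80,60),(20,255,255)); b[:, :280]=0;b[:,360:]=0
c=max(cv2.findContours(b,0,1)[0],key=cv2.contourArea); r=cv2.minAreaRect(c); print("stand",r,plane(P("bolt"),cv2.boxPoints(r),35).round(1))
```

```text
pin [[ 610.32964014 -121.17529895   85.        ]] tilt-check: base at [[ 610.59158783 -120.58723999   35.        ]]
((301.5, 230.5), (7.0, 9.0), 90.0) 52.0
[[ 420.7 -173.8  125. ]
 [ 429.2 -174.8  125. ]
 [ 428.3 -181.8  125. ]
 [ 419.7 -180.9  125. ]] [[ 424.47779816 -177.80466438  125.        ]]
((341.0, 223.0), (4.0, 4.0), 90.0) 16.0
[[ 460.8 -172.3  125. ]
 [ 464.6 -172.7  125. ]
 [ 464.2 -176.7  125. ]
 [ 460.5 -176.3  125. ]] [[ 462.53302811 -174.48584227  125.        ]]
((336.5, 216.0), (4.0, 5.0), 90.0) 20.0
[[ 456.9 -164.8  125. ]
 [ 461.5 -165.4  125. ]
 [ 461.1 -169.3  125. ]
 [ 456.5 -168.8  125. ]] [[ 458.99132652 -167.06462963  125.        ]]
((322.0, 202.5), (31.0, 12.0), 90.0) 369.5
[[ 443.2 -137.2  125. ]
 [ 454.  -138.5  125. ]
 [ 450.9 -168.1  125. ]
 [ 439.7 -166.9  125. ]] [[ 446.95504857 -152.44263529  125.        ]]
stand ((321.0, 181.0), (64.0, 50.0), 90.0) [[ 421.  -108.6   35. ]
 [ 480.4 -115.4   35. ]
 [ 473.3 -195.6   35. ]
 [ 410.  -188.4   35. ]]
```

Run:
```python
from h import *
pi=np.pi; y=pi/2-.168
env.grip(50,60)
env.goto((610.4,-121,140),[pi,0,y]); env.line_to((610.4,-121,71),max_speed=100)
s=env.get_state(); print(s["tool_pos"],s["force"])
env.grip(0,60); env.dwell(.2); s=env.get_state(); print(s["t"],s["gripper_width"],s["grasp_force"],s["force"],s["tool_pos"])
env.line_to((610.4,-121,221),max_speed=150)
env.goto((594.4,168.2,225),[pi,0,y]); env.line_to((594.4,168.2,196)); env.dwell(.4)
s=env.get_state(); print(s["t"],s["tool_pos"],s["tcp_rot"],s["gripper_width"],s["force"])
np.save("pics/P_pb.npy",np.r_[s["tool_pos"],s["tcp_rot"]])
im,P=snap("wrist","w_pb"); cv2.imwrite("pics/m3.png",cv2.resize(im[130:330,220:420,::-1],(600,600),interpolation=0))
print(project(P,[[594.4,168.2,115],[594.4,168.2,140]]))
```

```text
[ 610.71394871 -121.41903729   71.23082207] [ 0.31779758  0.31475891 -0.68997442]
7.6667 10.606779597693786 58.39991211891174 [-0.97115461  0.79323273  4.42220359] [ 611.00145581 -121.16639274   71.75919404]
10.675 [594.69102364 168.34093349 196.51861459] [ 3.14087619e+00 -5.52242485e-04  1.40298445e+00] 10.712163969616427 [-0.2268546  -0.66719037 -0.18527209]
[[321.05037783 217.88047522]
 [321.12855037 230.20340975]]
```

View pics/m3.png

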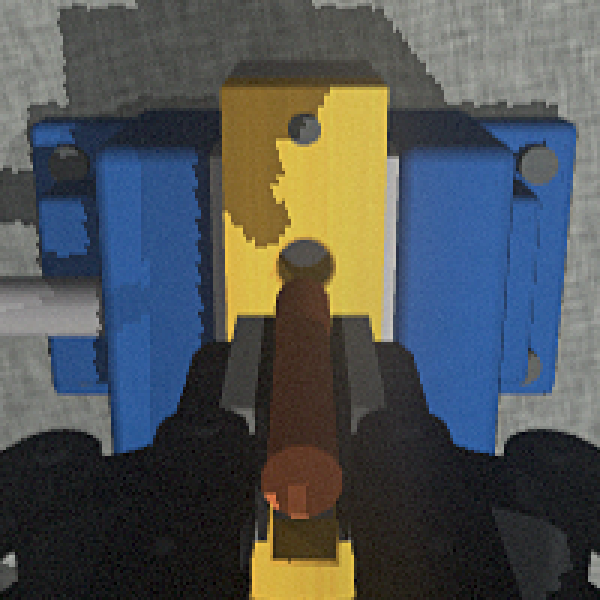

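The held pin's axis runs at crop x≈302 (full 320.6), with its foot just below the bore. The bore's centre is at about crop (306,267), full (322,219), so the bore lies about 1 mm to the right. I'll measure that precisely.

```bash
cat > meas.py <<'E'
from h import *
from scipy.optimize import least_squares
def circ(X,r): return least_squares(lambda c:np.hypot(*(X-c).T)-r,X.mean(0),loss='soft_l1',f_scale=.3)
def bore(im,P,guess):
    # sub-pixel: radial walk outward from the guess over the upper arc, first yellow pixel
    hsv=cv2.cvtColor(im,cv2.COLOR_RGB2HSV); m=cv2.inRange(hsv,(15,120,50),(40,255,255)).astype(np.float32)
    big=cv2.GaussianBlur(m,(0,0),.7)
    g=project(P,[*guess,115])[0]; pts=[]
    for a in np.radians(np.arange(-170,-9,5)):
        rr=np.arange(6,14,.1); x=g[0]+rr*np.cos(a); yv=g[1]+rr*np.sin(a)
        v=cv2.remap(big,x.astype(np.float32)[None],yv.astype(np.float32)[None],1)[0]
        k=np.argmax(v>127)
        if v[k]>127 and k>0: pts.append((x[k],yv[k]))
    X=plane(P,pts,115)[:,:2]; f=circ(X,7.); return f.x,np.abs(f.fun).mean(),len(pts)
E
python3 - <<'E'
from meas import *
v=np.load("pics/P_pb.npy"); P=campose("wrist",dict(tool_pos=v[:3],tcp_rot=v[3:]))
im=cv2.imread("pics/w_pb.png")[:,:,::-1].copy()
b=bore(im,P,(594.9,167.8)); print(b); b=bore(im,P,b[0]); print(b)
Q=rot(v[3:]); L=lambda X:(np.c_[np.atleast_2d(X),np.full(len(np.atleast_2d(X)),115)]-v[:3])@Q
print("bore in tool",L(b[0]))
# where tool-frame points of a pin on the axis should appear
for nm,pt in [("foot far x+6",(6,0,56)),("x+5",(5,0,56)),("top c",(0,0,-14)),("top far",(6,0,-14)),("top near",(-6,0,-14))]: print(nm,(project(P,v[:3]+Q@np.array(pt,float))[0]).round(2))
for r in (223,226,229,232,240,250,260,270,280,283,286,290,294,298,300,302): print(r,[tuple(int(t) for t in im[r,c]) for c in (320,)], end=' ')
print()
for r in (227,235,245): 
    row=im[r,300:345].astype(int); print(r,[f"{a[0]},{a[1]},{a[2]}" for a in row[6:36]])
E
```

```text
(array([594.34964825, 167.92636389]), np.float64(0.31445916538238494), 33)
(array([594.33631152, 167.94418113]), np.float64(0.2653213254975699), 32)
bore in tool [[-0.49544292 -0.34186634 81.51812941]]
foot far x+6 [321.59 221.7 ]
x+5 [321.59 223.13]
top c [322.12 291.69]
top far [322.14 279.14]
top near [322.1 303.9]
223 [(72, 48, 33)] 226 [(73, 50, 37)] 229 [(76, 53, 38)] 232 [(78, 55, 39)] 240 [(67, 50, 34)] 250 [(63, 43, 33)] 260 [(65, 41, 34)] 270 [(59, 40, 25)] 280 [(92, 55, 36)] 283 [(95, 58, 37)] 286 [(95, 57, 33)] 290 [(91, 57, 41)] 294 [(121, 71, 43)] 298 [(116, 69, 45)] 300 [(111, 62, 35)] 302 [(163, 95, 63)] 
227 ['218,187,71', '220,192,78', '219,190,72', '219,188,72', '219,188,69', '228,199,78', '205,176,72', '41,22,31', '57,37,31', '67,49,35', '66,45,32', '71,54,42', '72,47,35', '74,50,40', '77,58,41', '77,53,40', '83,58,43', '78,56,39', '82,52,36', '89,60,45', '85,57,40', '84,56,44', '138,106,63', '203,176,73', '219,195,80', '215,186,78', '213,185,81', '216,189,80', '215,196,89', '210,188,80']
235 ['104,95,64', '111,99,66', '84,74,43', '83,73,31', '92,83,44', '112,91,41', '59,33,32', '65,44,35', '69,51,37', '69,48,37', '71,51,42', '69,46,36', '68,45,37', '67,53,38', '71,52,39', '70,50,36', '84,61,45', '73,47,34', '84,59,38', '85,56,35', '89,58,47', '92,63,48', '91,66,52', '82,47,35', '151,134,64', '85,76,46', '87,78,45', '97,92,55', '111,105,76', '107,97,67']
245 ['69,68,67', '35,30,31', '40,35,35', '31,29,22', '37,37,33', '41,37,25', '73,49,38', '60,35,31', '63,44,25', '70,49,35', '68,47,39', '66,49,36', '72,52,42', '60,39,25', '72,52,37', '68,50,40', '73,53,37', '68,54,40', '64,43,38', '68,48,39', '67,49,34', '74,55,44', '72,52,44', '77,62,42', '51,46,40', '53,50,40', '55,50,45', '46,40,41', '51,50,45', '77,73,67']
```

Run:
```python
from h import *
for _ in range(4): print(viewer.calibration("wrist")["hand_eye"][:3,3], viewer.calibration("top")["origin"])
s=env.get_state(); print(s["tool_pos"],s["tcp_rot"],s["t"])
s=env.get_state(); print(s["tool_pos"],s["tcp_rot"],s["t"])
```

```text
[  69.08851087   -0.62303589 -117.18110159] [323.92594223  49.99031936 995.88444343]
[  69.08851087   -0.62303589 -117.18110159] [323.92594223  49.99031936 995.88444343]
[  69.08851087   -0.62303589 -117.18110159] [323.92594223  49.99031936 995.88444343]
[  69.08851087   -0.62303589 -117.18110159] [323.92594223  49.99031936 995.88444343]
[594.5899938  168.3870772  196.39059809] [ 3.14110888e+00 -4.42592355e-04  1.40302624e+00] 10.725
[594.5899938  168.3870772  196.39059809] [ 3.14110888e+00 -4.42592355e-04  1.40302624e+00] 10.725
```

Run:
```python
from meas import *
v=np.load("pics/P_pb.npy"); P=campose("wrist",dict(tool_pos=v[:3],tcp_rot=v[3:]))
im=cv2.imread("pics/w_pb.png")[:,:,::-1].copy(); f=lambda A:[f"{a[0]},{a[1]},{a[2]}" for a in A]
for r in (214,216,218,220,222): print(r,f(im[r,308:336]))
for c in (318,320,322): print(c,f(im[204:232,c]))
print(P[1],project(P,(594.336,167.944,115)))
```

```text
214 ['222,196,79', '218,186,76', '219,190,74', '223,191,79', '234,185,72', '103,86,49', '67,66,72', '78,78,80', '83,83,77', '86,83,81', '86,81,78', '84,80,73', '83,81,76', '85,81,78', '88,82,77', '85,79,75', '87,84,76', '85,80,76', '83,81,74', '88,87,86', '82,80,77', '90,74,44', '188,154,65', '215,187,75', '216,190,80', '214,190,81', '211,187,79', '212,191,79']
216 ['217,191,73', '221,191,80', '219,187,76', '230,185,73', '178,138,58', '77,62,37', '61,49,31', '77,67,55', '78,74,70', '83,80,78', '81,80,77', '83,79,74', '87,83,82', '83,79,78', '88,83,81', '85,84,80', '80,76,73', '88,85,84', '83,82,74', '80,72,45', '74,59,37', '72,60,40', '107,84,47', '181,148,64', '225,198,86', '213,186,81', '217,195,84', '214,193,82']
218 ['219,189,74', '219,187,74', '221,192,73', '232,177,72', '147,112,47', '84,69,33', '97,76,41', '63,51,27', '71,56,34', '78,63,43', '77,71,57', '84,77,68', '87,83,74', '80,73,64', '85,80,74', '83,78,66', '83,69,48', '78,68,39', '76,58,34', '80,69,44', '75,59,36', '76,64,43', '100,80,47', '144,108,53', '225,199,85', '213,189,80', '212,191,81', '216,193,86']
220 ['219,19
[... 1145 characters left out ...]
177,140,65', '67,69,78', '79,80,78', '83,82,76', '82,80,75', '83,81,76', '85,81,76', '87,83,82', '83,81,77', '87,83,74', '79,66,45', '75,61,38', '77,65,41', '77,61,41', '72,48,33', '76,54,37', '78,57,47', '73,50,37', '77,58,41', '73,48,32', '76,53,38', '73,48,29', '75,54,36']
322 ['219,189,79', '219,188,79', '218,186,77', '219,189,75', '220,182,72', '174,138,74', '69,74,79', '80,79,76', '83,82,74', '95,86,83', '88,82,77', '81,81,74', '88,83,81', '87,82,78', '85,80,74', '76,61,32', '75,62,39', '72,61,33', '78,59,40', '78,53,42', '82,54,36', '82,57,44', '74,52,35', '83,58,43', '81,53,35', '84,56,43', '80,55,39', '77,51,36']
[605.52268722 236.51320234 313.73737546] [[321.02330028 218.21007575]]
```

The relative offset is about +0.75 mm in tool y and −0.4 mm in tool x. Now a guarded insertion, with a small search if it lands on the rim.

```bash
cat > ins.py <<'E'
from h import *
def down(c,z0,z1,flim,step=1.5,speed=40):
    """lower at xy c in steps, stop when the upward force rises over flim; returns (z, force, pos)"""
    f0=env.get_state()["force"]; z=z0
    while z>z1:
        z=max(z-step,z1); env.line_to((*c,z),max_speed=speed); s=env.get_state(); f=s["force"]-f0
        if f[2]>flim: break
    return z,f.round(1),s["tool_pos"].round(2)
E
python3 - <<'E'
from ins import *
c=np.array((595.1,167.7)); env.line_to((*c,180),max_speed=60); env.dwell(.2)
for d in [(0,0),(.7,0),(-.7,0),(0,.7),(0,-.7),(.8,.8),(-.8,-.8),(.8,-.8),(-.8,.8)]:
    e=c+d; env.line_to((*e,174.5),max_speed=40); z,f,p=down(e,174.5,166,8); print(d,z,f,p,env.get_state()["t"])
    if z<=166 or p[2]<167.5: print(down(e,z,150.8,14)); break
    env.line_to((*e,174.5),max_speed=40)
print(env.get_state())
E
```

```text
(0, 0) 166 [-0.7  0.6  0.5] [595.05 167.71 165.92] 13.125
(150.8, array([-1.9,  0.2,  5.9]), array([595.49, 167.73, 151.74]))
{'t': 15.875, 'q': array([-1.06199754,  0.62860011,  0.96466228,  1.79661932, -0.59628673,
        1.03800386, -0.03611878]), 'qvel': array([ 0.0010649 , -0.00046553, -0.00053428, -0.0017062 ,  0.00019436,
        0.000848  , -0.00098378]), 'tau': array([ 2.64048111e-01, -3.42970347e+01,  1.23504952e+01, -1.83531475e+01,
       -8.29317095e-02, -6.20747544e-01,  4.31382587e-04]), 'tool_pos': array([595.48501673, 167.7252254 , 151.73611253]), 'tcp_rot': array([ 3.14121306e+00, -7.25326444e-04,  1.40277809e+00]), 'force': array([-2.10699645,  0.13763813,  5.85356167]), 'torque': array([ 0.00376563,  0.51787293, -0.00102761]), 'grasp_force': 59.464243054389954, 'gripper_width': 10.674753667111938}
```

The pin is at depth: the actual TCP is z 151.7 against an expected 151.2–151.8, with 6 N contact. I'll release it, check, and measure the window.

Run:
```python
from h import *
pi=np.pi; s=env.get_state()
env.grip(50,40); env.dwell(.2); p=s["tool_pos"]
env.line_to((595.1,167.7,210),max_speed=120)
env.goto((583.7,99,245),[pi,0,pi/2-.168]); env.dwell(.3); s=env.get_state(); print(s["t"],s["tool_pos"],s["tcp_rot"],s["force"])
np.save("pics/P_win.npy",np.r_[s["tool_pos"],s["tcp_rot"]]); im,P=snap("wrist","w_win")
m=cv2.inRange(cv2.cvtColor(im,41),(18,120,70),(35,255,255))
cs,h=cv2.findContours(m,cv2.RETR_CCOMP,1)
for k,hh in zip(cs,h[0]):
    if hh[3]>=0 and cv2.contourArea(k)>20:
        r=cv2.minAreaRect(k); print("hole",r,plane(P,r[0],115).round(1),plane(P,cv2.boxPoints(r),115)[:,:2].round(1).tolist())
cv2.imwrite("pics/m4.png",cv2.resize(im[60:260,220:420,::-1],(600,600),interpolation=0))
print(project(P,[[595.4,167.75,165],[595.4,167.75,175]]))
```

```text
17.8833 [583.32714632 100.5495026  244.06723297] [-3.14024848e+00  7.34288052e-04  1.40538620e+00] [-0.74323092  0.4068423  -0.30222787]
hole ((320.7500305175781, 237.75003051757812), (9.192387580871582, 8.485280990600586), 45.0) [[576.5  64.2 115. ]] [[570.7, 65.4], [577.4, 70.5], [582.4, 62.9], [575.7, 57.7]]
hole ((321.5, 202.0), (38.0, 21.0), 90.0) [[583.1  99.1 115. ]] [[576.6, 118.3], [595.3, 115.2], [589.8, 79.2], [570.3, 82.4]]
hole ((321.5, 123.50000762939453), (18.384775161743164, 18.384775161743164), 45.0) [[594.5 167.8 115. ]] [[583.5, 169.6], [596.2, 178.1], [605.4, 165.9], [592.7, 157.1]]
hole ((321.5000305175781, 79.00001525878906), (10.60660171508789, 10.60660171508789), 45.0) [[600.2 202.3 115. ]] [[594.2, 203.3], [601.1, 207.8], [606.2, 201.3], [599.3, 196.7]]
[[322.96766882 123.59933382]
 [323.070936   123.6736751 ]]
```

View pics/m4.png

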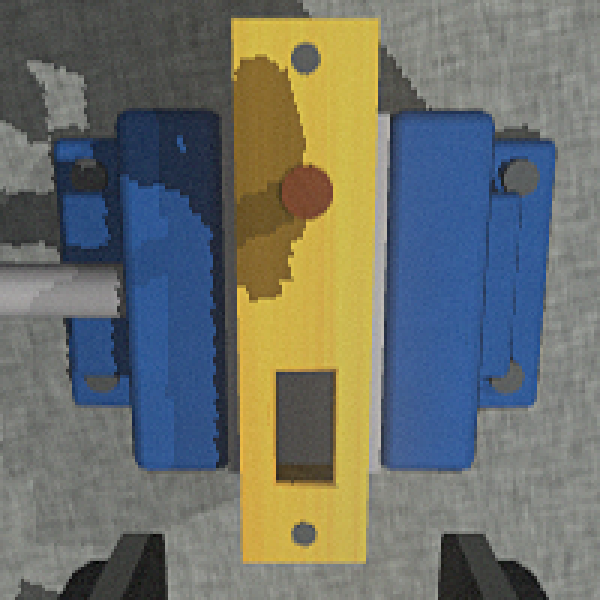

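The pin stands upright in the bore at crop (306,192), and its top diameter of about 17.3 px matches full depth. The window is centred at crop (305,427). Next, the bolt.

Run:
```python
from h import *
pi=np.pi; y=pi/2-.113
env.goto((447,-152.4,215),[pi,0,y]); env.grip(50,100); env.line_to((447,-152.4,150)); env.line_to((447,-152.4,109),max_speed=60); env.dwell(.2)
s=env.get_state(); print(s["t"],s["tool_pos"],s["force"])
env.grip(0,100); env.dwell(.3); s=env.get_state(); print(s["tool_pos"],s["gripper_width"],s["grasp_force"],s["force"])
env.line_to((447,-152.4,250),max_speed=100); s=env.get_state(); print(s["t"],s["gripper_width"],s["force"],s["tool_pos"])
env.line_to((584,99.1,250),ori=[pi,0,pi/2-.165],max_speed=120); env.line_to((584,99.1,224),max_speed=60); env.dwell(.5)
s=env.get_state(); print(s["t"],s["tool_pos"],s["tcp_rot"],s["gripper_width"],s["force"])
np.save("pics/P_bw.npy",np.r_[s["tool_pos"],s["tcp_rot"]]); im,P=snap("wrist","w_bw")
cv2.imwrite("pics/m5.png",cv2.resize(im[130:330,220:420,::-1],(600,600),interpolation=0))
Q=rot(s["tcp_rot"]);T=lambda *a:(project(P,s["tool_pos"]+Q@np.array(a,float))[0]).round(2)
print("foot far edge",T(16,7,94),T(16,-7,94),"line",T(16,7,54),T(16,-7,54),"top",T(16,0,-16),T(-16,0,-16))
w=np.array((584,99.1)); ly=np.array((.164,.986)); lx=np.array((.986,-.164))
for a,b in ((1,1),(1,-1)): print("win far corner",project(P,[*(w+18*ly*a+9*lx*b),115]))
```

```text
20.875 [ 447.33899297 -152.47978621  109.33271789] [0.76411357 0.37058112 0.03426365]
[ 447.45910597 -152.52159104  109.29817794] 13.012630264988267 97.89517164230347 [ 0.5079835  -0.26523538  3.25186457]
23.15 12.927390434140145 [-0.00659776 -0.75190729 -3.05906005] [ 446.37998335 -152.24171975  249.48947344]
26.7667 [584.06455535  99.11764299 224.14747071] [ 3.14138919e+00 -2.06616678e-04  1.40579971e+00] 12.659306871845226 [-0.00488747  1.16777062 -3.46741594]
foot far edge [330.4  192.99] [312.5  192.99] line [332.49 208.14] [310.75 208.14] top [322.2  259.77] [322.09 326.76]
win far corner [[332.09845912 186.28824379]]
win far corner [[310.49395843 186.29330617]]
```

View pics/m5.png

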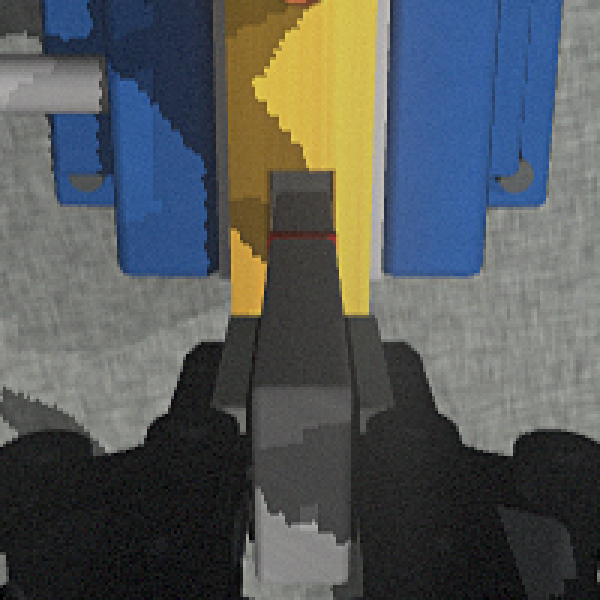

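The bolt's red line is at full (309.8–331.8, 208) and the window's far edge at (309.5–331.8, 186.3). Both sit within about 0.3 mm of the predicted relative position, so the bolt is aligned and goes in with a guarded descent.

Run:
```python
from ins import *
c=(584,99.1); env.line_to((*c,213),max_speed=60); env.dwell(.2)
z,f,p=down(c,213,190,6,2.5); print(z,f,p)
if z<=190:
    z,f,p=down(c,190,169.3,6,4,50); print(z,f,p)
    env.dwell(.5)
s=env.get_state(); print({k:s[k] for k in("t","tool_pos","tcp_rot","force","torque","gripper_width","grasp_force")})
im,P=snap("wrist","w_fin"); a=cv2.imread("pics/w_fin.png")[100:330,210:430]
t,_=snap("scene","s_fin"); b=t[150:280,300:430,::-1]
cv2.imwrite("pics/m6.png",np.hstack([cv2.resize(a,(400,418),interpolation=0),cv2.resize(b,(400,418),interpolation=2)]))
```

```text
190 [ 0.9 -1.7 -0.6] [584.02  99.1  190.01]
169.3 [-0.7  0.5  1.4] [584.05  99.12 169.35]
{'t': 31.85, 'tool_pos': array([584.02107969,  99.10558069, 169.31767262]), 'tcp_rot': array([ 3.14156031e+00, -3.57851166e-05,  1.40577406e+00]), 'force': array([-0.01673782, -0.36830489, -2.94504817]), 'torque': array([ 0.0274536 , -0.03263976, -0.02735061]), 'gripper_width': 12.66332010652743, 'grasp_force': 97.69212484359741}
```

View pics/m6.png

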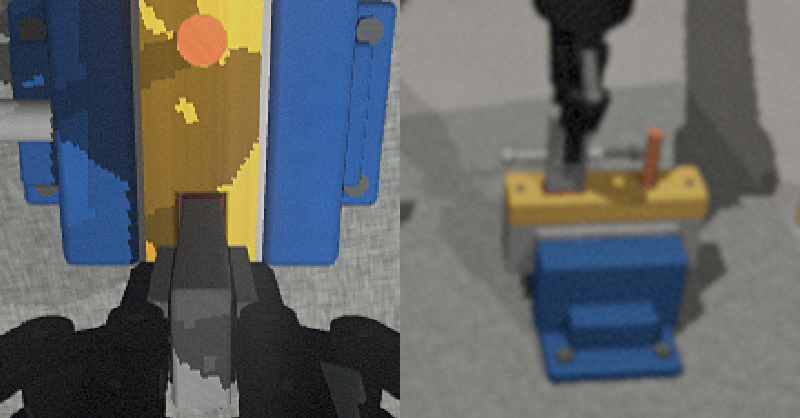

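The bolt is in the window with its red line level with the plate. The wrist carries only the bolt's weight, side forces are under 0.5 N, and the pin stands in its bore. Handing in.

```bash
python3 -c "
from bench import env
print(env.job_done())"
```

```text
the job is handed in; nothing more can be done
None
```

I handed the job in at about 32 s: the pin stands home in the bore and released, and the bolt is gripped and still in the window at its red line, with under 0.5 N side force; the judge's verdict was not shown.

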